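# Square a circuit board into the fence and give it a shot of spray cleaner

## Robot

A 6-joint arm with a two-finger parallel gripper is mounted at the origin on the work surface. World frame = base frame: x ahead of the robot, y to its left, z up, the work surface at z = 0. Lengths are in mm, angles in rad, forces in N, time in s.
With the tool pointing down it reaches from about 300 to 875 mm from the base axis. Payload 4.2 kg.
Tool frame: the origin (TCP) lies at the very end of the fingers, on their centre line; the grasp point (between the pads) lies 19 mm behind it; z points along the fingers, y is the line along which they close (so a half turn about z gives the same grasp; the last joint's range is limited). The gripper opens to 85 mm and grips with 20 to 120 N. Pads are 22 mm wide; open, the fingers measure 114 mm over their backs; the gripper's body (76 mm by 85 mm) begins 54 mm behind the grasp point. The pads swing forward as they close: fully open they stand 13 mm farther back than shut.
Start: joints at [-1.219, 0.32, 1.565, -0, 1.257, -0.02], TCP at [208.897, -535.727, 231.338] pointing down, gripper open.
Joint ranges: [-3.11, 3.11], [-0.84, 2.01], [0.21, 2.61], [-1.34, 4.49], [0.05, 2.63], [-2.56, 2.56]. Speed limits (rad/s): [2.57, 2.57, 3.14, 3.14, 3.14, 3.14].

## Interface

Orientations are given as a 3x3 rotation matrix whose columns are the frame's x, y, z axes.
In Python, from cell import robot, viewer, workorder gives the robot as it stands. The module is installed in compiled form; this text tells all that it offers.
- The arm moves only by the tool step_arm, never from a script. Its argument "moves" is a list of rows, each an object with "linear": the shift along the world's x, y, z each as a share of 0.15 m, from -1 to 1, a list of three; "turn": the turn, a rotation vector about the world's x, y, z each as a share of pi rad, from -1 to 1, a list of three. A call has exactly 10 rows; each row is the pose to reach, as a shift and turn from the pose commanded when the call began, turning the shorter way round; what a row does not reach only later rows make up. A row lasts 1/8 s, in which the tool goes at most 62.5 mm and 10.7 degrees, less where a joint would pass 70% of its speed; a pose out of reach is approached as far as the arm can. A call with a number of a shift or a turn outside -1 to 1 is refused whole. A call with a gripper value outside its range is refused whole. "fingers" is the opening, from 0 (shut) to 1 (fully open), set as the call begins (left out, the last holds). The fingers move at their own pace and stop on an object; the grip force is fixed at half the most. Time passes only in rows, so rows that repeat a pose let the fingers close, or fill a call up. It gives the time, the measured TCP pose, the force, the opening and the grip force at its end, in the units of the state.
- robot.state(): the state, without advancing time (a new reading comes with each control period).
- viewer.snapshot(name): name is "scene" or "top" or "wrist"; returns a dict with "img" (420x560x3 uint8, red, green, blue), "depth" (420x560 float32, mm along the optical axis (not along the pixel's ray), 0 where there is no reading), "camera_matrix" (3x3 intrinsics, pixels), "T" (4x4, takes a point from camera to world coordinates). Camera axes: x right, y up, looking along -z (the intrinsics and any distortion apply to the point x, -y, -z); pixel columns grow to the right and rows downward; lengths in mm; the calibration is good to about 2 mm. A picture is of the moment at which its call begins.
- workorder.close_job(): hands the job in; it is judged then, once.
The state is a dict: "t": time; "joints": joint angles; "joint_vel": joint speeds; "joint_torque": joint torques, N m; "eef_pos": TCP position; "eef_rot": TCP orientation; "contact_force": force on the tool from outside, world axes, zero at the start; "moment": the same for the moment, N m; "finger_gap": finger opening in mm; "grip_force": force on a finger pad.
Only numpy, scipy, OpenCV 4.12 (cv2) and the standard library are available. Lean on these libraries where they do the work, as an engineer would, in place of code of your own. Each camera call takes 0.05 s, during which the arm holds its last target. There are 200 camera calls.

## Task

Put the circuit board with the finned heatsink flat on the bench in the inside corner of the aluminium fence, its long side along the longer wall, square and flush against both walls. Only then press the cap of the leaning spray can all the way down for a moment and let it spring back up, without touching the extractor hood above it. Leave the other board, the solder spools and the bottle where they stand.

Things in the scene. Friction and masses are not known exactly. Their poses are not given: they have to be found in the camera images.
- board: Board to be sprayed: flat grey carrier 100 (x) x 140 (y) x 10 mm with a dark green circuit board (top 13 mm up) and in its middle a dark finned heatsink 70 (x) x 36 (y) mm, top 51 mm up: grip it across y. Capacitors up to 28 mm high stand 47 to 63 mm from the middle along +y and -y. Loose, 0.3 to 0.5 kg. Origin: centre of the underside, z up. Either way round is good.
- fence: Fixed L-shaped aluminium fence, walls 20 mm high, 12 mm thick. Origin: the inside corner at bench height, z up. The longer wall's inner face is the plane x = 0, from y = 0 to -170 mm; the shorter one's is y = 0, from x = 0 to -110 mm. The board belongs at x < 0, y < 0: its centre at x = -50, y = -70 mm, its x axis along the fence's.
- cap (a joint): How far the white sprung cap of the spray can is pressed, m along the can's axis: 0 up, 0.008 fully down. About 2 N starts it, 6 N holds it fully down.
- cap_top (a point): Centre of the flat top (36 mm diameter) of the white spray-can cap, 200 mm above the bench. z points out along the can's axis, 34 degrees from vertical, leaning over the fence: press along -z. On the -x side a bent spout reaches 35 mm from the axis, 6 to 24 mm below the top. The can (56 mm diameter) is fixed in a cradle behind the longer wall.
- hood: Clear extractor horn fixed over the can. Origin: centre of its flat round mouth (150 mm diameter, facing down, 130 mm above the cap top). Its edge reaches 5 mm past the vertical over the cap's centre: no room for a gripper pointing straight down, so tilt the tool along the can's axis. Above it a cone 70 mm high and a hose bending down behind; a 16 mm post beside the can's rear.
- other_board: Another, shorter board, 90 (x) x 100 (y) x 10 mm carrier with a copper coil, up to 31 mm high; loose, to be left alone. Origin: centre of the underside, z up.
- front_spool: Solder spool standing on end, 60 mm diameter, 55 mm high, loose, to be left alone. Origin: centre of the underside, z up.
- side_spool: Larger solder spool standing on end, 68 mm diameter, 65 mm high, loose, to be left alone. Origin: centre of the underside, z up.
- bottle: White bottle with a black cap, 66 mm diameter, 130 mm high, loose, to be left alone. Origin: centre of the underside, z up.
There are look-alikes about, which are no part of the job. Of the things shaped like the board, the grey one is meant.

How it is judged:
By the outcome, as a careful person would: the job done as asked, in the order asked, and still so for the second after the job is handed in, with the robot touching nothing.
It also fails if it takes over 72 s, if anything falls off the work surface, if the arm or the gripper's body presses on something with over 40 N, if the wrist force passes 120 N, or if a joint passes its speed limit or range.

## Working session

There is one attempt and no reset: what is moved stays moved. The work goes in short steps, Python scripts to look and compute and a tool call to move; the robot and the scene stay as the last step left them, time stands still between calls to the robot, and variables do not carry over. Pictures are saved under pics/ and viewed, at most 11 in all, crops included, and the job is handed in when it is done.

Besides the shell and the picture viewer there is one more tool, called as a command line: name --argument value ..., lists and objects as JSON in quotes. step_arm: Moves the arm, as the interface text tells. Its arguments: {"type":"object","properties":{"moves":{"type":"array","items":{"type":"object","properties":{"linear":{"type":"array","items":{"type":"number"}},"turn":{"type":"array","items":{"type":"number"}}}}},"fingers":{"type":"number"}},"required":["moves"]}

```bash
mkdir -p pics
cat > h.py <<'E'
import numpy as np, cv2
from cell import robot, viewer, workorder
def snap(n,f=None):
    s=viewer.snapshot(n); np.savez(f'{f or n}.npz',**s)
    cv2.imwrite(f'pics/{f or n}.png',s['img'][:,:,::-1]); return s
def load(f): return dict(np.load(f'{f}.npz'))
def cloud(s):
    d=s['depth'];K=s['camera_matrix'];v,u=np.mgrid[:d.shape[0],:d.shape[1]]
    p=np.stack([(u-K[0,2])/K[0,0]*d,-(v-K[1,2])/K[1,1]*d,-d],-1)
    w=p@s['T'][:3,:3].T+s['T'][:3,3]; w[d==0]=np.nan; return w
E
python3 - <<'E'
from h import *
for n in('scene','top'):
    s=snap(n); print(n,s['camera_matrix'].round(1).tolist(),s['T'].round(3).tolist())
st=robot.state(); print(st['eef_pos'],st['eef_rot'],st['contact_force'],st['t'])
a=np.vstack([cv2.imread('pics/scene.png'),cv2.imread('pics/top.png')])
E
```

```text
scene [[430.3, 0.0, 275.9], [0.0, 430.3, 202.5], [0.0, 0.0, 1.0]] [[-0.884, -0.44, 0.159, 726.881], [0.468, -0.836, 0.287, 346.171], [0.007, 0.328, 0.945, 1386.854], [0.0, 0.0, 0.0, 1.0]]
top [[398.1, 0.0, 281.9], [0.0, 398.1, 210.6], [0.0, 0.0, 1.0]] [[0.006, 0.991, -0.137, 407.688], [-1.0, 0.007, 0.012, 9.156], [0.013, 0.137, 0.99, 1208.129], [0.0, 0.0, 0.0, 1.0]]
[ 208.74435652 -535.3118547   230.56054477] [[ 9.31665970e-01  3.63315556e-01 -5.71297437e-04]
 [ 3.63316005e-01 -9.31664744e-01  1.51201488e-03]
 [ 1.70808468e-05 -1.61625431e-03 -9.99998694e-01]] [ 0.62122543 -1.01172821 -0.08839944] 0.1
```

View pics/scene.png

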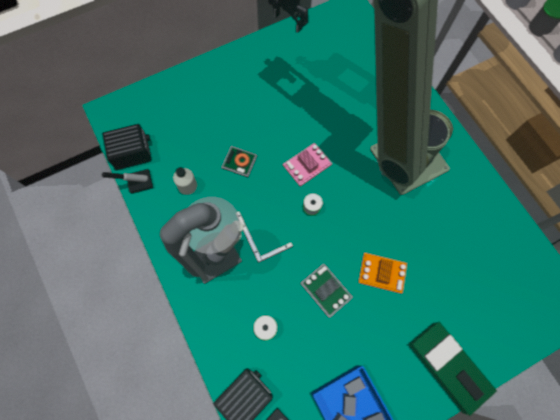

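View pics/top.png

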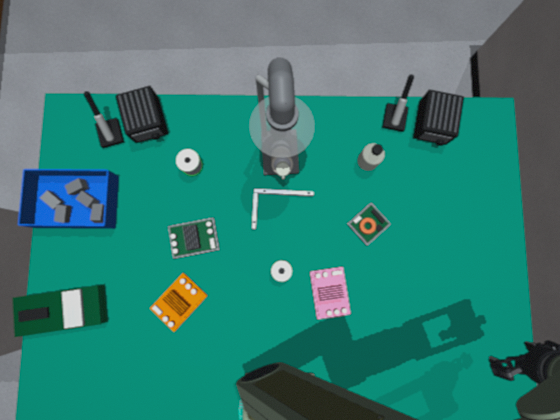

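The top view shows the grey board at about (193,237), the fence corner at about (256,192) with its long wall going right (-y), and the can at about (282,168). The front spool is at (281,271). I'll enlarge this region and measure it.

Run:
```python
from h import *
s=load('top'); w=cloud(s)
im=s['img'][130:260,150:330,::-1]
cv2.imwrite('pics/crop1.png',cv2.resize(im,None,fx=4.4,fy=4.4,interpolation=cv2.INTER_CUBIC))
def at(u,v): return w[v,u].round(1)
for n,(u,v) in dict(heat=(191,236),corner=(256,192),wallend=(310,193),wall2=(254,225),cap=(283,168),spool=(281,271),spool2=(188,160),bench=(230,270)).items(): print(n,at(u,v))
z=w[...,2]; x=w[...,0]; y=w[...,1]
# board carrier mask
b=(abs(x-at(191,236)[0])<110)&(abs(y-at(191,236)[1])<110)&(z>5)&(z<75)
n,l=cv2.connectedComponents(b.astype(np.uint8)); k=l==l[236,191]
for lo,hi in((5,75),(42,60)):
    m=k&(z>lo)&(z<hi); print('board',lo,m.sum(),cv2.minAreaRect(np.c_[x[m],y[m]].astype(np.float32)),np.percentile(z[m],[5,50,95]))
c=at(256,192); f=(abs(x-c[0])<140)&(y<c[1]+30)&(y>c[1]-200)&(z>8)&(z<32)
n,l=cv2.connectedComponents(f.astype(np.uint8)); m=l==l[192,256]; m&=z>14
P=np.c_[x[m],y[m]]
print('fence',m.sum(),P.min(0),P.max(0),np.median(z[m]))
L=P[(P[:,1]<c[1]-30)];S=P[P[:,0]<c[0]-30]
for q in(L,S): print(cv2.minAreaRect(q.astype(np.float32)),cv2.fitLine(q.astype(np.float32),cv2.DIST_HUBER,0,.01,.01).ravel())
```

```text
heat [491.7 257.9  52.2]
corner [628.2  73.2  22.8]
wallend [626.8 -90.4  21.1]
wall2 [527.9  77.7  23.3]
cap [659.2  -5.5 199.5]
spool [393.   -3.4  59.6]
spool2 [714.  271.8  66.4]
bench [394.4 148.5   2.6]
board 5 1562 ((490.63409423828125, 261.7910461425781), (105.63921356201172, 142.16897583007812), 10.806339263916016) [ 8.51253964 14.57625417 51.60823443]
board 42 254 ((490.6624755859375, 261.74560546875), (69.91438293457031, 37.00992965698242), 11.734452247619629) [43.36006966 50.04966127 54.47156755]
fence 388 [519.20257845 -99.32553482] [639.08631287  86.84903181] 20.20650590864659
((630.2376098632812, -27.956451416015625), (142.67503356933594, 12.478940963745117), 87.71015930175781) [ 4.3141399e-02  9.9906898e-01  6.2997888e+02 -2.6369392e+01]
((558.4981689453125, 79.30592346191406), (12.240187644958496, 78.62307739257812), 87.69120788574219) [ 9.9933290e-01 -3.6520928e-02  5.5793445e+02  7.9293358e+01]
```

View pics/crop1.png

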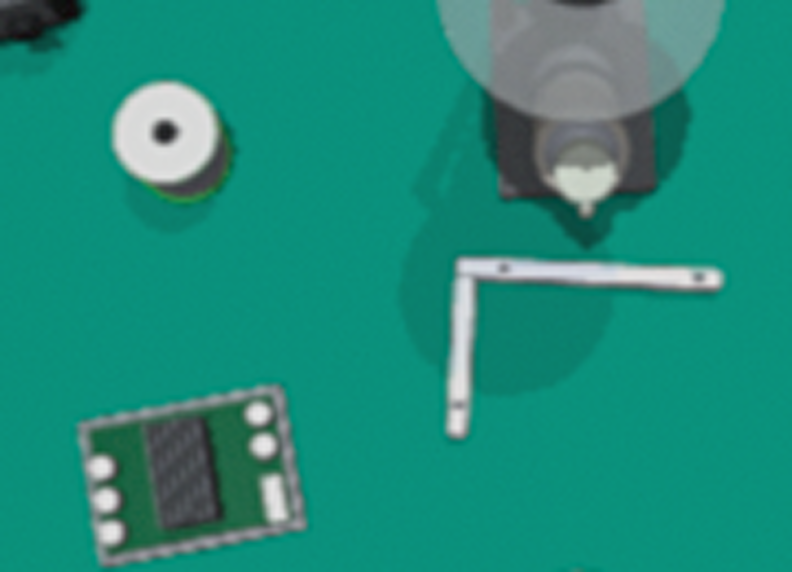

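The crop shows the heatsink centred near crop pixel (182,470). The fence's inside corner is near (475,280), and the cap lies under the hood edge at (585,175). The fence yaw is about -2.3° and the board yaw about +11°. I'll move towards the board next.

step_arm --moves '[{"linear": [0.08,0.1,0],"turn": [0,0,-0.01]},{"linear": [0.16,0.2,0],"turn": [0,0,-0.02]},{"linear": [0.24,0.3,0],"turn": [0,0,-0.03]},{"linear": [0.32,0.4,0],"turn": [0,0,-0.04]},{"linear": [0.4,0.5,0],"turn": [0,0,-0.05]},{"linear": [0.48,0.6,0],"turn": [0,0,-0.056]},{"linear": [0.56,0.7,0],"turn": [0,0,-0.056]},{"linear": [0.64,0.8,0],"turn": [0,0,-0.056]},{"linear": [0.72,0.9,0],"turn": [0,0,-0.056]},{"linear": [0.8,1,0],"turn": [0,0,-0.056]}]' --fingers 1

```text
t: 1.35
eef_pos: [329.6, -384.7, 231.3]
eef_rot: [[0.981, 0.195, -0.0], [0.195, -0.981, -0.0], [-0.0, 0.0, -1.0]]
contact_force: [0.0, -0.0, 0.2]
finger_gap: 85.2
grip_force: 0.0
```

step_arm --moves '[{"linear": [0.08,0.1,0]},{"linear": [0.16,0.2,0]},{"linear": [0.24,0.3,0]},{"linear": [0.32,0.4,0]},{"linear": [0.4,0.5,0]},{"linear": [0.48,0.6,0]},{"linear": [0.56,0.7,0]},{"linear": [0.64,0.8,0]},{"linear": [0.72,0.9,0]},{"linear": [0.8,1,0]}]'

```text
invalid input
```

step_arm --moves '[{"linear": [0,0.1,0]},{"linear": [0,0.2,0]},{"linear": [0,0.3,0]},{"linear": [0,0.4,0]},{"linear": [0,0.5,0]},{"linear": [0,0.6,0]},{"linear": [0,0.7,0]},{"linear": [0,0.8,0]},{"linear": [0,0.9,0]},{"linear": [0,1,0]}]'

```text
invalid input
```

step_arm --moves '[{"linear": [0,0.1,0]},{"linear": [0,0.2,0]},{"linear": [0,0.3,0]},{"linear": [0,0.4,0]},{"linear": [0,0.5,0]},{"linear": [0,0.6,0]},{"linear": [0,0.7,0]},{"linear": [0,0.8,0]},{"linear": [0,0.9,0]},{"linear": [0,1,0]}]'

```text
invalid input
```

step_arm --moves '[{"linear": [0.03,0.1,0]},{"linear": [0.06,0.2,0]},{"linear": [0.09,0.3,0]},{"linear": [0.12,0.4,0]},{"linear": [0.15,0.5,0]},{"linear": [0.18,0.6,0]},{"linear": [0.2,0.7,0]},{"linear": [0.2,0.8,0]},{"linear": [0.2,0.9,0]},{"linear": [0.2,1,0]}]'

```text
invalid input
```

step_arm --moves '[{"linear": [0.08,0.1,0],"turn": [0,0,0]},{"linear": [0.16,0.2,0],"turn": [0,0,0]},{"linear": [0.24,0.3,0],"turn": [0,0,0]},{"linear": [0.32,0.4,0],"turn": [0,0,0]},{"linear": [0.4,0.5,0],"turn": [0,0,0]},{"linear": [0.48,0.6,0],"turn": [0,0,0]},{"linear": [0.56,0.7,0],"turn": [0,0,0]},{"linear": [0.64,0.8,0],"turn": [0,0,0]},{"linear": [0.72,0.9,0],"turn": [0,0,0]},{"linear": [0.8,1,0],"turn": [0,0,0]}]' --fingers 1

```text
t: 2.6
eef_pos: [449.6, -234.6, 231.4]
eef_rot: [[0.981, 0.195, 0.0], [0.195, -0.981, -0.0], [0.0, 0.0, -1.0]]
contact_force: [-0.1, 0.0, 0.6]
finger_gap: 85.7
grip_force: 0.0
```

step_arm --moves '[{"linear": [0,0.1,0],"turn": [0,0,0]},{"linear": [0,0.2,0],"turn": [0,0,0]},{"linear": [0,0.3,0],"turn": [0,0,0]},{"linear": [0,0.4,0],"turn": [0,0,0]},{"linear": [0,0.5,0],"turn": [0,0,0]},{"linear": [0,0.6,0],"turn": [0,0,0]},{"linear": [0,0.7,0],"turn": [0,0,0]},{"linear": [0,0.8,0],"turn": [0,0,0]},{"linear": [0,0.9,0],"turn": [0,0,0]},{"linear": [0,1,0],"turn": [0,0,0]}]' --fingers 1

```text
t: 3.85
eef_pos: [448.9, -84.7, 231.3]
eef_rot: [[0.981, 0.195, 0.0], [0.195, -0.981, -0.0], [0.0, 0.0, -1.0]]
contact_force: [-0.3, -0.8, 0.3]
finger_gap: 85.1
grip_force: 0.0
```

step_arm --moves '[{"linear": [0,0.1,0],"turn": [0,0,0]},{"linear": [0,0.2,0],"turn": [0,0,0]},{"linear": [0,0.3,0],"turn": [0,0,0]},{"linear": [0,0.4,0],"turn": [0,0,0]},{"linear": [0,0.5,0],"turn": [0,0,0]},{"linear": [0,0.6,0],"turn": [0,0,0]},{"linear": [0,0.7,0],"turn": [0,0,0]},{"linear": [0,0.8,0],"turn": [0,0,0]},{"linear": [0,0.9,0],"turn": [0,0,0]},{"linear": [0,1,0],"turn": [0,0,0]}]' --fingers 1

```text
t: 5.1
eef_pos: [448.9, 65.3, 231.3]
eef_rot: [[0.981, 0.195, 0.0], [0.195, -0.981, -0.0], [0.0, 0.0, -1.0]]
contact_force: [0.5, 0.2, -0.2]
finger_gap: 85.5
grip_force: 0.0
```

step_arm --moves '[{"linear": [0.03,0.1,0],"turn": [0,0,0]},{"linear": [0.06,0.2,0],"turn": [0,0,0]},{"linear": [0.09,0.3,0],"turn": [0,0,0]},{"linear": [0.12,0.4,0],"turn": [0,0,0]},{"linear": [0.15,0.5,0],"turn": [0,0,0]},{"linear": [0.18,0.6,0],"turn": [0,0,0]},{"linear": [0.21,0.7,0],"turn": [0,0,0]},{"linear": [0.24,0.8,0],"turn": [0,0,0]},{"linear": [0.27,0.9,0],"turn": [0,0,0]},{"linear": [0.27,1,0],"turn": [0,0,0]}]' --fingers 1

```text
t: 6.35
eef_pos: [489.7, 215.3, 231.3]
eef_rot: [[0.981, 0.194, 0.0], [0.194, -0.981, -0.0], [-0.0, 0.0, -1.0]]
contact_force: [-0.2, -0.5, 0.1]
finger_gap: 85.6
grip_force: 0.0
```

Run:
```python
from h import *
s=snap('wrist','w1'); w=cloud(s); st=robot.state(); print(st['t'],st['eef_pos'].round(1),st['joints'].round(2))
x,y,z=w[...,0],w[...,1],w[...,2]
near=(abs(x-490)<95)&(abs(y-262)<95)
for lo,hi in((5,75),(45,60)):
    m=near&(z>lo)&(z<hi); print(m.sum(), m.sum() and cv2.minAreaRect(np.c_[x[m],y[m]].astype(np.float32)),np.median(z[m]) if m.any() else 0)
print(s['T'].round(3).tolist())
```

```text
6.4 [489.6 216.9 231.2] [0.39 0.26 1.65 0.   1.23 1.77]
13743 ((491.1764831542969, 260.4264221191406), (99.7210693359375, 140.0518798828125), 11.22933578491211) 14.678489134128654
2021 ((490.99420166015625, 260.4841003417969), (70.47893524169922, 36.36643981933594), 11.327203750610352) 51.95184157705984
[[0.194, 0.937, 0.292, 564.841], [-0.981, 0.185, 0.058, 229.608], [0.001, -0.298, 0.955, 375.028], [0.0, 0.0, 0.0, 1.0]]
```

View pics/w1.png

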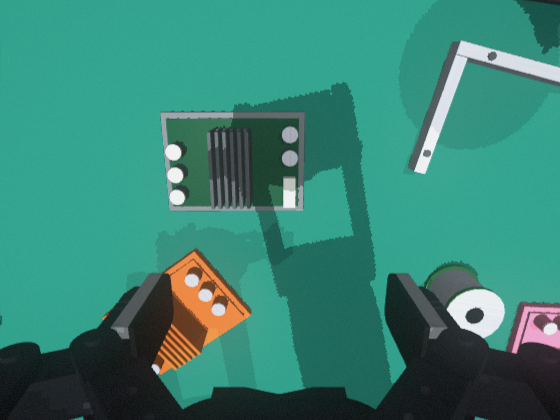

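The wrist view shows the grey board at (160–305, 112–210) with the fence upper right. The fit gives the board centre as (491.0, 260.4) with yaw 11.3°. I'll descend and grip.

step_arm --moves '[{"linear": [0.01,0.06,-0.1],"turn": [0,0,0]},{"linear": [0.01,0.12,-0.2],"turn": [0,0,0]},{"linear": [0.01,0.18,-0.3],"turn": [0,0,0]},{"linear": [0.01,0.24,-0.4],"turn": [0,0,0]},{"linear": [0.01,0.3,-0.5],"turn": [0,0,0]},{"linear": [0.01,0.3,-0.6],"turn": [0,0,0]},{"linear": [0.01,0.3,-0.7],"turn": [0,0,0]},{"linear": [0.01,0.3,-0.8],"turn": [0,0,0]},{"linear": [0.01,0.3,-0.9],"turn": [0,0,0]},{"linear": [0.01,0.3,-0.95],"turn": [0,0,0]}]' --fingers 1

```text
t: 7.65
eef_pos: [490.5, 258.9, 87.7]
eef_rot: [[0.981, 0.194, -0.001], [0.194, -0.981, -0.001], [-0.001, 0.0, -1.0]]
contact_force: [1.2, -0.9, -0.5]
finger_gap: 85.3
grip_force: 0.0
```

step_arm --moves '[{"linear": [0,0,-0.05],"turn": [0,0,0]},{"linear": [0,0,-0.1],"turn": [0,0,0]},{"linear": [0,0,-0.15],"turn": [0,0,0]},{"linear": [0,0,-0.2],"turn": [0,0,0]},{"linear": [0,0,-0.25],"turn": [0,0,0]},{"linear": [0,0,-0.3],"turn": [0,0,0]},{"linear": [0,0,-0.35],"turn": [0,0,0]},{"linear": [0,0,-0.4],"turn": [0,0,0]},{"linear": [0,0,-0.45],"turn": [0,0,0]},{"linear": [0,0,-0.45],"turn": [0,0,0]}]' --fingers 1

```text
t: 8.9
eef_pos: [490.5, 259.1, 20.6]
eef_rot: [[0.981, 0.195, -0.001], [0.195, -0.981, -0.001], [-0.001, 0.0, -1.0]]
contact_force: [1.0, -0.4, 0.5]
finger_gap: 85.4
grip_force: 0.0
```

step_arm --moves '[{"linear": [0,0,0],"turn": [0,0,0]},{"linear": [0,0,0],"turn": [0,0,0]},{"linear": [0,0,0],"turn": [0,0,0]},{"linear": [0,0,0],"turn": [0,0,0]},{"linear": [0,0,0],"turn": [0,0,0]},{"linear": [0,0,0],"turn": [0,0,0]},{"linear": [0,0,0],"turn": [0,0,0]},{"linear": [0,0,0],"turn": [0,0,0]},{"linear": [0,0,0],"turn": [0,0,0]},{"linear": [0,0,0],"turn": [0,0,0]}]' --fingers 0

```text
t: 10.15
eef_pos: [491.4, 259.6, 21.9]
eef_rot: [[0.981, 0.195, 0.001], [0.195, -0.981, 0.001], [0.001, -0.0, -1.0]]
contact_force: [-0.3, 1.9, 5.0]
finger_gap: 35.4
grip_force: 62.7
```

step_arm --moves '[{"linear": [0,0,0.05],"turn": [0,0,0]},{"linear": [0,0,0.1],"turn": [0,0,0]},{"linear": [0,0,0.15],"turn": [0,0,0]},{"linear": [0,0,0.2],"turn": [0,0,0]},{"linear": [0,0,0.25],"turn": [0,0,0]},{"linear": [0,0,0.3],"turn": [0,0,-0.015]},{"linear": [0,0,0.35],"turn": [0,0,-0.03]},{"linear": [0,0,0.4],"turn": [0,0,-0.045]},{"linear": [0,0,0.4],"turn": [0,0,-0.06]},{"linear": [0,0,0.4],"turn": [0,0,-0.075]}]' --fingers 0

```text
t: 11.4
eef_pos: [490.8, 259.3, 81.8]
eef_rot: [[0.999, -0.041, 0.0], [-0.041, -0.999, -0.0], [0.0, 0.0, -1.0]]
contact_force: [-0.3, -0.6, -2.9]
finger_gap: 35.2
grip_force: 61.7
```

Run:
```python
from h import *
s=load('w1'); w=cloud(s); x,y,z=w[...,0],w[...,1],w[...,2]
m=(x>500)&(x<660)&(y<100)&(y>-110)&(z>18)&(z<25)
P=np.c_[x,y][:0]; P=np.c_[x[m],y[m]].astype(np.float32); print(len(P),P.min(0),P.max(0),np.median(z[m]))
for n,q in(('L',P[(P[:,1]<55)&(P[:,0]>600)]),('S',P[P[:,0]<605])):
    vx,vy,cx,cy=cv2.fitLine(q,cv2.DIST_HUBER,0,.01,.01).ravel(); nrm=np.array([-vy,vx]); d=(q-[cx,cy])@nrm
    print(n,len(q),vx,vy,cx,cy,np.degrees(np.arctan2(vy,vx)),d.min(),d.max(),cv2.minAreaRect(q))
```

```text
3289 [518.7911   -20.568848] [640.81915  85.60033] 21.362992533317367
L 1197 0.052551802 0.9986182 631.6984 18.606089 86.98761 -7.0331864 6.0823393 ((632.089111328125, 17.10930633544922), (75.79718017578125, 12.40947437286377), 87.71631622314453)
S 1253 0.9987967 -0.049042735 563.5839 78.35425 -2.8110693 -7.6275554 5.951198 ((562.0382690429688, 77.576416015625), (13.470952987670898, 86.12245178222656), 87.5718994140625)
```

step_arm --moves '[{"linear": [0.02,-0.09,0],"turn": [0,0,0]},{"linear": [0.05,-0.18,0],"turn": [0,0,0]},{"linear": [0.08,-0.27,0],"turn": [0,0,0]},{"linear": [0.11,-0.36,0],"turn": [0,0,0]},{"linear": [0.14,-0.45,0],"turn": [0,0,0]},{"linear": [0.17,-0.54,0],"turn": [0,0,0]},{"linear": [0.2,-0.63,0],"turn": [0,0,0]},{"linear": [0.22,-0.72,0],"turn": [0,0,0]},{"linear": [0.24,-0.8,0],"turn": [0,0,0]},{"linear": [0.26,-0.88,0],"turn": [0,0,0]}]' --fingers 0

```text
t: 12.65
eef_pos: [530.1, 126.5, 81.3]
eef_rot: [[0.999, -0.04, -0.0], [-0.04, -0.999, -0.0], [-0.0, 0.0, -1.0]]
contact_force: [0.2, 0.1, -4.1]
finger_gap: 35.0
grip_force: 61.7
```

step_arm --moves '[{"linear": [0.02,-0.09,0],"turn": [0,0,0]},{"linear": [0.05,-0.18,0],"turn": [0,0,0]},{"linear": [0.08,-0.27,0],"turn": [0,0,0]},{"linear": [0.11,-0.36,0],"turn": [0,0,0]},{"linear": [0.14,-0.45,0],"turn": [0,0,0]},{"linear": [0.17,-0.54,0],"turn": [0,0,0]},{"linear": [0.2,-0.63,0],"turn": [0,0,0]},{"linear": [0.22,-0.72,0],"turn": [0,0,0]},{"linear": [0.24,-0.8,0],"turn": [0,0,0]},{"linear": [0.26,-0.88,0],"turn": [0,0,0]}]' --fingers 0

```text
t: 13.9
eef_pos: [569.0, -5.5, 81.3]
eef_rot: [[0.999, -0.04, -0.0], [-0.04, -0.999, -0.0], [-0.0, 0.0, -1.0]]
contact_force: [0.0, -0.4, -3.8]
finger_gap: 35.2
grip_force: 61.7
```

step_arm --moves '[{"linear": [0,0,-0.04],"turn": [0,0,0]},{"linear": [0,0,-0.08],"turn": [0,0,0]},{"linear": [0,0,-0.12],"turn": [0,0,0]},{"linear": [0,0,-0.16],"turn": [0,0,0]},{"linear": [0,0,-0.2],"turn": [0,0,0]},{"linear": [0,0,-0.24],"turn": [0,0,0]},{"linear": [0,0,-0.28],"turn": [0,0,0]},{"linear": [0,0,-0.32],"turn": [0,0,0]},{"linear": [0,0,-0.36],"turn": [0,0,0]},{"linear": [0,0,-0.38],"turn": [0,0,0]}]' --fingers 0

```text
t: 15.15
eef_pos: [568.7, -4.7, 23.9]
eef_rot: [[0.999, -0.04, -0.001], [-0.04, -0.999, -0.0], [-0.001, 0.0, -1.0]]
contact_force: [-0.1, -0.1, -3.7]
finger_gap: 35.2
grip_force: 61.7
```

Run:
```python
from h import *
a=snap('wrist','w2'); b=snap('top','t2'); print(robot.state()['eef_pos'])
r=b['img'][150:250,210:330]
cv2.imwrite('pics/c2.png',np.hstack([cv2.resize(a['img'],(400,300)),cv2.resize(r,(400,300),interpolation=cv2.INTER_CUBIC)])[:,:,::-1])
```

```text
[568.68853567  -4.71563792  23.95968971]
```

View pics/c2.png

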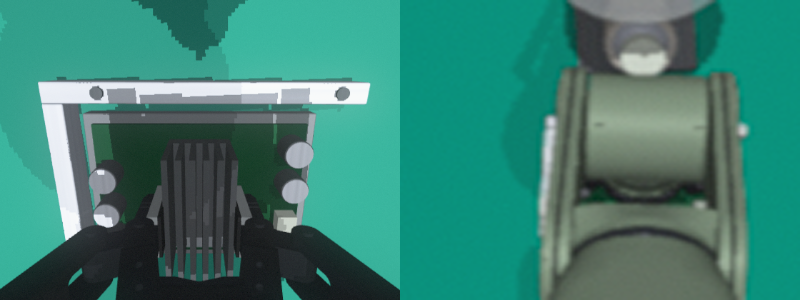

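The wrist view shows the board held inside both walls with a few mm of gap to each. I'll set it down gently, then push it into the walls.

step_arm --moves '[{"linear": [0,0,-0.005],"turn": [0,0,0]},{"linear": [0,0,-0.01],"turn": [0,0,0]},{"linear": [0,0,-0.014],"turn": [0,0,0]},{"linear": [0,0,-0.017],"turn": [0,0,0]},{"linear": [0.006,0,-0.017],"turn": [0,0,0]},{"linear": [0.012,0,-0.017],"turn": [0,0,0]},{"linear": [0.018,0,-0.017],"turn": [0,0,0]},{"linear": [0.024,0,-0.017],"turn": [0,0,0]},{"linear": [0.03,0,-0.017],"turn": [0,0,0]},{"linear": [0.036,0,-0.017],"turn": [0,0,0]}]' --fingers 0

```text
t: 16.5
eef_pos: [574.3, -4.7, 21.9]
eef_rot: [[0.999, -0.04, -0.0], [-0.04, -0.999, -0.0], [-0.0, 0.0, -1.0]]
contact_force: [-3.1, -0.5, 0.9]
finger_gap: 35.4
grip_force: 62.3
```

step_arm --moves '[{"linear": [0.003,0,0],"turn": [0,0,0]},{"linear": [0.006,0,0],"turn": [0,0,0]},{"linear": [0.009,0,0],"turn": [0,0,0]},{"linear": [0.012,0.005,0],"turn": [0,0,0]},{"linear": [0.012,0.01,0],"turn": [0,0,0]},{"linear": [0.012,0.016,0],"turn": [0,0,0]},{"linear": [0.012,0.022,0],"turn": [0,0,0]},{"linear": [0.012,0.028,0],"turn": [0,0,0]},{"linear": [0.012,0.034,0],"turn": [0,0,0]},{"linear": [0.012,0.034,0],"turn": [0,0,0]}]' --fingers 0

```text
t: 17.75
eef_pos: [575.3, -0.9, 22.0]
eef_rot: [[0.999, -0.041, -0.002], [-0.041, -0.999, -0.002], [-0.001, 0.002, -1.0]]
contact_force: [-5.1, -4.9, 4.6]
finger_gap: 35.3
grip_force: 62.8
```

Run:
```python
from h import *
st=robot.state(); print(st['eef_pos'],st['contact_force'],st['moment'])
a=snap('wrist','w3'); cv2.imwrite('pics/c3.png',cv2.resize(a['img'][90:350,30:540],(795,405))[:,:,::-1])
```

```text
[575.33236094  -0.93557008  21.99427715] [-5.09259471 -4.86401888  4.62095835] [-0.63785202  0.64289579 -0.33014625]
```

View pics/c3.png

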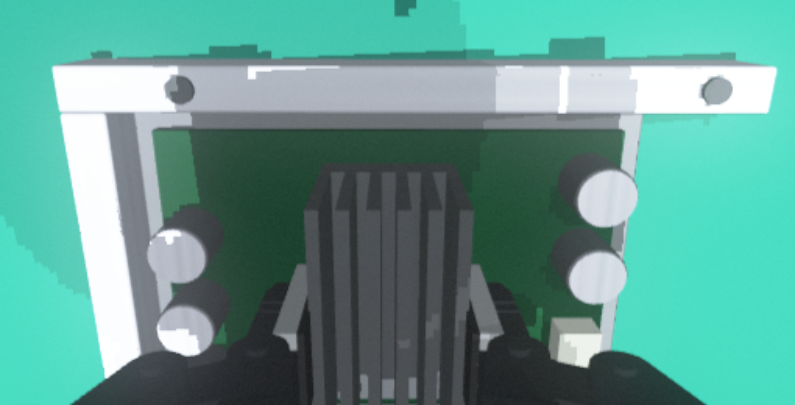

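step_arm --moves '[{"linear": [0,0.003,0.003],"turn": [0,0,0]},{"linear": [0,0.006,0.003],"turn": [0,0,0]},{"linear": [0,0.009,0.003],"turn": [0,0,0]},{"linear": [0,0.012,0.003],"turn": [0,0,0]},{"linear": [0,0.015,0.003],"turn": [0,0,0]},{"linear": [0.003,0.015,0.003],"turn": [0,0,0]},{"linear": [0.006,0.015,0.003],"turn": [0,0,0]},{"linear": [0.009,0.015,0.003],"turn": [0,0,0]},{"linear": [0.012,0.015,0.003],"turn": [0,0,0]},{"linear": [0.012,0.015,0.003],"turn": [0,0,0]}]' --fingers 0

```text
t: 19.05
eef_pos: [575.4, 1.6, 22.1]
eef_rot: [[0.999, -0.041, -0.005], [-0.041, -0.999, -0.001], [-0.005, 0.002, -1.0]]
contact_force: [-7.5, -4.8, 5.8]
finger_gap: 34.8
grip_force: 62.9
```

Run:
```python
from h import *
st=robot.state(); print(st['eef_pos'],st['contact_force'],st['moment'],st['eef_rot'])
```

```text
[575.42714701   1.5790849   22.08018363] [-7.54558782 -4.81186735  5.84760657] [-0.52357297  1.07394274 -0.35522756] [[ 0.99916135 -0.04060476 -0.00527754]
 [-0.04061227 -0.9991741  -0.0013239 ]
 [-0.00521942  0.00153712 -0.9999852 ]]
```

step_arm --moves '[{"linear": [0,0.003,0.003],"turn": [0,0,0]},{"linear": [0,0.006,0.005],"turn": [0,0,0]},{"linear": [0,0.009,0.005],"turn": [0,0,0]},{"linear": [0,0.012,0.005],"turn": [0,0,0]},{"linear": [0,0.015,0.005],"turn": [0,0,0]},{"linear": [0,0.018,0.005],"turn": [0,0,0]},{"linear": [0,0.021,0.005],"turn": [0,0,0]},{"linear": [0,0.021,0.005],"turn": [0,0,0]},{"linear": [0,0.021,0.005],"turn": [0,0,0]},{"linear": [0,0.021,0.005],"turn": [0,0,0]}]' --fingers 0

```text
t: 20.3
eef_pos: [575.5, 1.7, 22.4]
eef_rot: [[0.999, -0.04, -0.005], [-0.04, -0.999, -0.006], [-0.005, 0.006, -1.0]]
contact_force: [-7.5, -17.0, 2.9]
finger_gap: 35.3
grip_force: 62.5
```

Run:
```python
from h import *
st=robot.state(); print(st['eef_pos'],st['contact_force'],st['moment'],st['eef_rot'])
a=snap('wrist','w4'); cv2.imwrite('pics/c4.png',cv2.resize(a['img'][90:350,30:540],(795,405))[:,:,::-1])
```

```text
[575.50512366   1.73367922  22.39102694] [ -7.52158804 -16.99392082   2.87173315] [-2.23166178  0.97133721 -0.48467215] [[ 0.99920438 -0.03952253 -0.0053455 ]
 [-0.03955303 -0.99920107 -0.00572511]
 [-0.00511496  0.00593198 -0.99996932]]
```

View pics/c4.png

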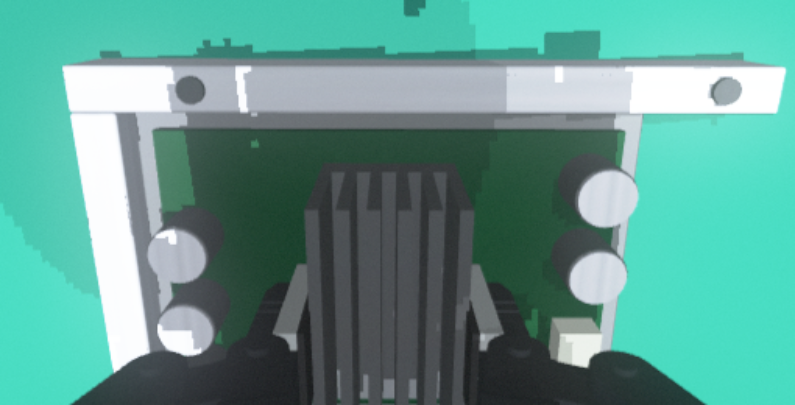

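step_arm --moves '[{"linear": [0.004,-0.008,0],"turn": [0,0,0]},{"linear": [0.008,-0.015,0],"turn": [0,0,0]},{"linear": [0.012,-0.015,0],"turn": [0,0,0]},{"linear": [0.016,-0.015,0],"turn": [0,0,0]},{"linear": [0.016,-0.015,0],"turn": [0,0,0]},{"linear": [0.016,-0.015,0],"turn": [0,0,0]},{"linear": [0.008,-0.018,0],"turn": [0,0,0]},{"linear": [0,-0.022,0],"turn": [0,0,0]},{"linear": [-0.008,-0.022,0],"turn": [0,0,0]},{"linear": [-0.01,-0.022,0],"turn": [0,0,0]}]' --fingers 0

```text
t: 21.6
eef_pos: [575.5, 1.6, 22.2]
eef_rot: [[0.999, -0.04, -0.002], [-0.04, -0.999, -0.001], [-0.002, 0.001, -1.0]]
contact_force: [-3.2, -4.3, -2.4]
finger_gap: 35.1
grip_force: 61.9
```

Run:
```python
from h import *
st=robot.state(); print(st['eef_pos'],st['contact_force'],st['moment'],st['eef_rot'])
```

```text
[575.52989067   1.59202609  22.22995856] [-3.22863728 -4.31302519 -2.36800366] [-0.72170067  0.57148864 -0.3773193 ] [[ 0.99918825 -0.04023074 -0.0020795 ]
 [-0.0402334  -0.99918952 -0.00125627]
 [-0.00202727  0.00133891 -0.99999705]]
```

step_arm --moves '[{"linear": [0,0,0],"turn": [0,0,0]},{"linear": [0,0,0],"turn": [0,0,0]},{"linear": [0,0,0],"turn": [0,0,0]},{"linear": [0,0,0.05],"turn": [0,0,0]},{"linear": [0,0,0.12],"turn": [0,0,0]},{"linear": [0,0,0.22],"turn": [0,0,0]},{"linear": [-0.05,0,0.34],"turn": [0,0,0]},{"linear": [-0.15,0,0.46],"turn": [0,0,0]},{"linear": [-0.3,0,0.6],"turn": [0,0,0]},{"linear": [-0.45,0,0.75],"turn": [0,0,0]}]' --fingers 0.7

```text
t: 22.85
eef_pos: [507.7, 2.5, 137.1]
eef_rot: [[0.999, -0.04, 0.001], [-0.04, -0.999, -0.0], [0.001, 0.0, -1.0]]
contact_force: [-0.2, -0.3, 0.5]
finger_gap: 59.7
grip_force: 0.0
```

step_arm --moves '[{"linear": [-0.1,0,0.1],"turn": [0,0,0]},{"linear": [-0.2,0,0.2],"turn": [0,0,0]},{"linear": [-0.3,0,0.3],"turn": [0,0,0]},{"linear": [-0.4,0,0.4],"turn": [0,0,0]},{"linear": [-0.5,0,0.5],"turn": [0,0,0]},{"linear": [-0.5,0,0.6],"turn": [0,0,0]},{"linear": [-0.5,0,0.7],"turn": [0,0,0]},{"linear": [-0.5,0,0.7],"turn": [0,0,0]},{"linear": [-0.5,0,0.7],"turn": [0,0,0]},{"linear": [-0.5,0,0.7],"turn": [0,0,0]}]' --fingers 0

```text
t: 24.1
eef_pos: [433.4, 2.5, 239.9]
eef_rot: [[0.999, -0.04, -0.001], [-0.04, -0.999, -0.0], [-0.001, 0.0, -1.0]]
contact_force: [-0.5, -0.2, 0.4]
finger_gap: -0.3
grip_force: 0.0
```

Run:
```python
from h import *
st=robot.state(); print(st['eef_pos'],st['t'])
a=snap('wrist','w5'); w=cloud(a); x,y,z=w[...,0],w[...,1],w[...,2]
np.savez('w5c.npz',w=w)
m=(x>500)&(x<650)&(y<100)&(y>-110)&(z>44)&(z<56); print('heat',m.sum(),cv2.minAreaRect(np.c_[x[m],y[m]].astype(np.float32)))
m=(abs(x-660)<45)&(abs(y+5)<45)&(z>170)&(z<215); P=w[m]; print('cap',len(P))
if len(P):
    t=P[(P[:,2]>185)]; print(t.mean(0),t.min(0),t.max(0))
R=cv2.resize(a['img'][:,:],(784,588)); cv2.imwrite('pics/w5b.png',R[:,:,::-1])
```

```text
[433.41201403   2.48985038 239.85496205] 24.1
heat 1368 ((561.85693359375, 1.4592132568359375), (36.04446029663086, 42.567222595214844), 87.4147720336914)
cap 0
```

View pics/w5b.png

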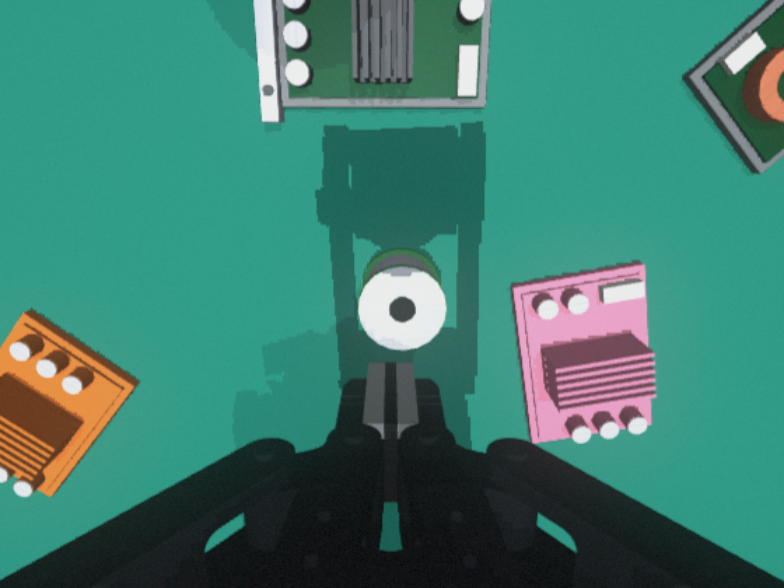

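The wrist view shows the board's near edge parallel to the image and the board against the short wall at (270–285, 0–120). I'll tilt the tool and move to a stand-off that views the cap and the board together.

step_arm --moves '[{"linear": [0,0,0.1],"turn": [-0.001,-0.03,0]},{"linear": [0.05,0,0.2],"turn": [-0.002,-0.06,0]},{"linear": [0.15,0,0.3],"turn": [-0.004,-0.09,0]},{"linear": [0.25,0,0.35],"turn": [-0.005,-0.12,0]},{"linear": [0.35,-0.02,0.35],"turn": [-0.006,-0.15,0]},{"linear": [0.45,-0.03,0.35],"turn": [-0.008,-0.18,0]},{"linear": [0.6,-0.04,0.35],"turn": [-0.008,-0.189,0]},{"linear": [0.7,-0.05,0.35],"turn": [-0.008,-0.189,0]},{"linear": [0.8,-0.05,0.35],"turn": [-0.008,-0.189,0]},{"linear": [0.8,-0.05,0.35],"turn": [-0.008,-0.189,0]}]' --fingers 0

```text
t: 25.4
eef_pos: [555.0, -5.1, 292.8]
eef_rot: [[0.828, -0.04, 0.559], [-0.033, -0.999, -0.024], [0.559, 0.002, -0.829]]
contact_force: [-0.7, -0.7, 0.0]
finger_gap: -0.0
grip_force: 0.0
```

Run:
```python
from h import *
st=robot.state(); print(st['eef_pos'],st['eef_rot'],st['joints'],st['t'])
a=snap('wrist','w6'); w=cloud(a); x,y,z=w[...,0],w[...,1],w[...,2]
m=(x>500)&(x<650)&(y<100)&(y>-110)&(z>44)&(z<56); print('heat',m.sum(),cv2.minAreaRect(np.c_[x[m],y[m]].astype(np.float32)))
m=(abs(x-660)<50)&(abs(y+5)<50)&(z>165)&(z<225); P=w[m]; print('cap',len(P))
if len(P): v,u=np.where(m); print(u.min(),u.max(),v.min(),v.max()); np.save('capP.npy',P)
R=cv2.resize(a['img'],(784,588),interpolation=cv2.INTER_CUBIC); cv2.imwrite('pics/w6b.png',R[:,:,::-1])
```

```text
[555.03478429  -5.05488767 292.84650827] [[ 0.82823639 -0.04025153  0.55893139]
 [-0.03251616 -0.99918843 -0.02377357]
 [ 0.5594347   0.00151584 -0.82887304]] [-0.02383634 -0.00369501  1.94747198 -0.01838527  0.60426943  1.59869415] 25.4
heat 169 ((600.0357666015625, 0.2559947967529297), (35.371307373046875, 21.227458953857422), 88.14268493652344)
cap 3193
238 302 115 193
```

View pics/w6b.png

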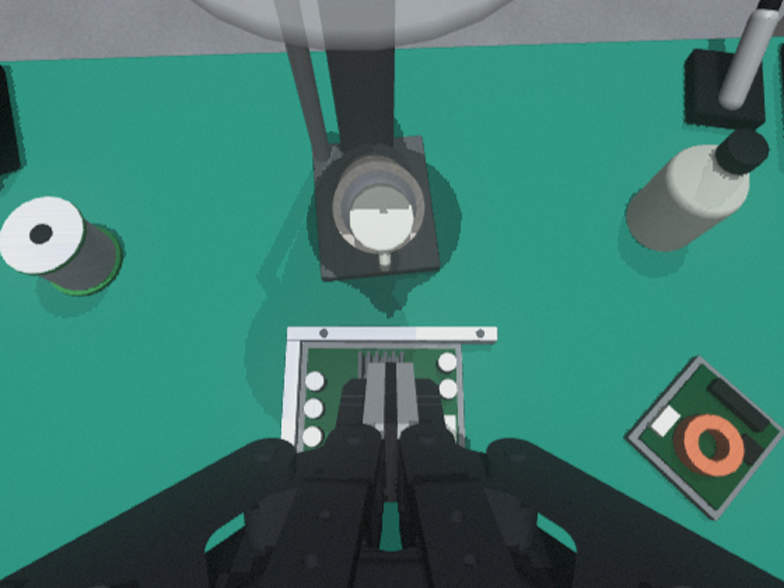

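The board sits in the corner: its upper edge follows the long wall at row 345 and its left edge follows the short wall at column 300. The cap disc is centred near (381,218) in this enlarged view. I'll fit its top plane.

Run:
```python
from h import *
s=load('w6'); w=cloud(s)
ax=np.array([-.559,.0234,.829]); ax/=np.linalg.norm(ax)
P=np.load('capP.npy'); d=P@ax
h,e=np.histogram(d,bins=np.arange(d.min(),d.max()+2,2)); print([(round(a),int(b)) for a,b in zip(e,h) if b>40])
# top plane = highest strong slab
top=max(a for a,b in zip(e,h) if b>150); q=P[abs(d-top-1)<4]; 
for i in range(3):
    c=q.mean(0); n=np.linalg.svd(q-c)[2][2]; n*=np.sign(n[2]); q=P[(abs((P-c)@n)<1.5)&(np.linalg.norm(P-c,axis=1)<28)]
print('plane',n,c,len(q))
e1=np.cross([0,1,0],ax);e1/=np.linalg.norm(e1);e2=np.cross(ax,e1)
uv=np.c_[(q-c)@e1,(q-c)@e2].astype(np.float32); (a,b),r=cv2.minEnclosingCircle(uv); print('centre',c+a*e1+b*e2,r)
print(np.percentile(uv,[1,50,99],axis=0))
print('px',w[156,272],w[145,272],w[165,272])
```

```text
[(-242, 297), (-240, 399), (-238, 190), (-236, 157), (-234, 146), (-232, 50), (-210, 54), (-208, 46), (-204, 59), (-202, 891), (-200, 739)]
plane [-0.56060507 -0.0352617   0.8273322 ] [656.36111471  -4.88388017 200.825357  ] 1601
centre [656.06258315  -4.85808678 200.62332719] 17.757856369018555
[[-1.66417465e+01 -1.61641617e+01]
 [ 1.34167105e-01  1.42020797e-02]
 [ 1.59278584e+01  1.63351650e+01]]
px [656.34907771  -4.99557406 200.86478627] [663.29763636  -5.31225743 205.30174423] [650.86807794  -4.73293319 196.51288108]
```

step_arm --moves '[{"linear": [0,0,0],"turn": [-0.03,0.001,0.045]},{"linear": [0,0,0],"turn": [-0.06,0.003,0.09]},{"linear": [0,0,0],"turn": [-0.09,0.004,0.135]},{"linear": [0,0,0],"turn": [-0.12,0.005,0.18]},{"linear": [0,0,0],"turn": [-0.15,0.006,0.225]},{"linear": [0,0,0],"turn": [-0.185,0.008,0.275]},{"linear": [0,0,0],"turn": [-0.22,0.009,0.325]},{"linear": [0,0,0],"turn": [-0.25,0.011,0.37]},{"linear": [0,0,0],"turn": [-0.28,0.012,0.415]},{"linear": [0,0,0],"turn": [-0.28,0.012,0.415]}]' --fingers 0

```text
t: 26.7
eef_pos: [553.5, -5.0, 293.0]
eef_rot: [[0.04, 0.828, 0.559], [0.999, -0.032, -0.024], [-0.002, 0.559, -0.829]]
contact_force: [0.8, 0.3, -0.7]
finger_gap: 0.1
grip_force: 0.0
```

Run:
```python
from h import *
st=robot.state(); p=st['eef_pos'];print(p,st['eef_rot'],st['joints'],st['t'])
c=np.array([656.2,-4.9,200.7]);a=np.array([-.56,0,.828])
for k in(60,25,8): print(k,(c+k*a-p)/150)
```

```text
[553.45533788  -4.99444765 292.99458999] [[ 0.03981352  0.82841702  0.55869501]
 [ 0.99920579 -0.03209263 -0.02361901]
 [-0.0016364   0.55919165 -0.82903681]] [-0.02390189 -0.00640052  1.9496282  -0.01803681  0.6051058   0.02712032] 26.7
60 [ 0.46096441  0.00062965 -0.28409727]
25 [ 0.59163108  0.00062965 -0.47729727]
8 [ 6.55097747e-01  6.29651011e-04 -5.71137267e-01]
```

step_arm --moves '[{"linear": [0.1,0,-0.06],"turn": [0,0,0]},{"linear": [0.2,0,-0.12],"turn": [0,0,0]},{"linear": [0.3,0,-0.18],"turn": [0,0,0]},{"linear": [0.4,0,-0.24],"turn": [0,0,0]},{"linear": [0.461,0,-0.284],"turn": [0,0,0]},{"linear": [0.52,0,-0.37],"turn": [0,0,0]},{"linear": [0.57,0,-0.445],"turn": [0,0,0]},{"linear": [0.615,0,-0.51],"turn": [0,0,0]},{"linear": [0.645,0,-0.556],"turn": [0,0,0]},{"linear": [0.655,0,-0.571],"turn": [0,0,0]}]' --fingers 0

```text
t: 27.95
eef_pos: [652.2, -5.0, 206.7]
eef_rot: [[0.038, 0.829, 0.558], [0.999, -0.03, -0.024], [-0.003, 0.559, -0.829]]
contact_force: [0.0, 0.5, -1.3]
finger_gap: -0.2
grip_force: 0.0
```

Run:
```python
from h import *
st=robot.state(); p=st['eef_pos'];print(p,st['contact_force'])
c=np.array([656.2,-4.9,200.7]);a=np.array([-.56,0,.828])
print((p-c)@a, (p-c)-((p-c)@a)*a)
s=snap('scene','s7'); K=s['camera_matrix'];T=np.linalg.inv(s['T'])
q=T[:3,:3]@c+T[:3,3]; u=int(K[0,0]*q[0]/-q[2]+K[0,2]); v=int(K[1,1]*-q[1]/-q[2]+K[1,2]); print(u,v)
cv2.imwrite('pics/s7c.png',cv2.resize(s['img'][max(v-75,0):v+75,max(u-100,0):u+100],(800,600),interpolation=cv2.INTER_CUBIC)[:,:,::-1])
```

```text
[652.201488    -5.03517683 206.74765358] [ 0.01374531  0.52373187 -1.32686153]
7.246623883093928 [ 0.05959737 -0.13517683  0.047449  ]
237 224
```

View pics/s7c.png

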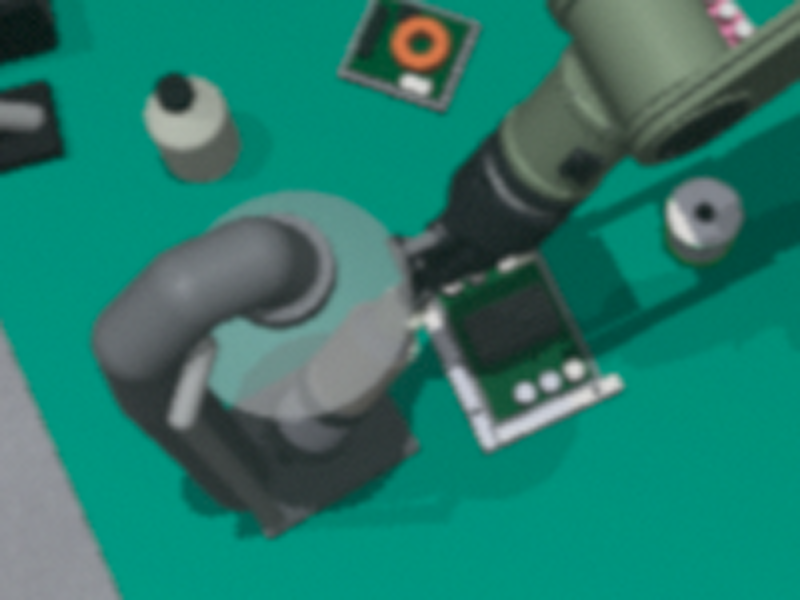

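The scene view shows the gripper tip at the cap near (410,290), tilted and clear of the hood's rim. Now I'll press.

step_arm --moves '[{"linear": [0.007,0,-0.01],"turn": [0,0,0]},{"linear": [0.014,0,-0.021],"turn": [0,0,0]},{"linear": [0.022,0,-0.032],"turn": [0,0,0]},{"linear": [0.03,0,-0.044],"turn": [0,0,0]},{"linear": [0.037,0,-0.055],"turn": [0,0,0]},{"linear": [0.044,0,-0.065],"turn": [0,0,0]},{"linear": [0.05,0,-0.074],"turn": [0,0,0]},{"linear": [0.056,0,-0.083],"turn": [0,0,0]},{"linear": [0.06,0,-0.088],"turn": [0,0,0]},{"linear": [0.06,0,-0.088],"turn": [0,0,0]}]' --fingers 0

```text
t: 29.25
eef_pos: [661.2, -4.8, 194.3]
eef_rot: [[0.038, 0.828, 0.559], [0.999, -0.03, -0.023], [-0.003, 0.56, -0.829]]
contact_force: [-3.5, 1.8, 4.7]
finger_gap: 0.2
grip_force: 2.9
```

step_arm --moves '[{"linear": [0.004,0,-0.006],"turn": [0,0,0]},{"linear": [0.008,0,-0.011],"turn": [0,0,0]},{"linear": [0.011,0,-0.017],"turn": [0,0,0]},{"linear": [0.015,0,-0.022],"turn": [0,0,0]},{"linear": [0.015,0,-0.022],"turn": [0,0,0]},{"linear": [0.015,0,-0.022],"turn": [0,0,0]},{"linear": [0.015,0,-0.022],"turn": [0,0,0]},{"linear": [0.015,0,-0.022],"turn": [0,0,0]},{"linear": [0.015,0,-0.022],"turn": [0,0,0]},{"linear": [0.015,0,-0.022],"turn": [0,0,0]}]' --fingers 0

```text
t: 30.5
eef_pos: [661.8, -4.8, 193.7]
eef_rot: [[0.038, 0.828, 0.56], [0.999, -0.03, -0.023], [-0.003, 0.56, -0.828]]
contact_force: [-22.9, 2.9, 23.3]
finger_gap: -0.1
grip_force: 16.1
```

The force jumped to about 32 N with almost no further travel, so the cap is fully down. I'll retract along its axis.

step_arm --moves '[{"linear": [-0.02,0,0.03],"turn": [0,0,0]},{"linear": [-0.05,0,0.074],"turn": [0,0,0]},{"linear": [-0.08,0,0.118],"turn": [0,0,0]},{"linear": [-0.12,0,0.177],"turn": [0,0,0]},{"linear": [-0.17,0,0.25],"turn": [0,0,0]},{"linear": [-0.23,0,0.34],"turn": [0,0,0]},{"linear": [-0.3,0,0.44],"turn": [0,0,0]},{"linear": [-0.4,0,0.5],"turn": [0,0,0]},{"linear": [-0.55,0,0.55],"turn": [0,0,0]},{"linear": [-0.7,0,0.6],"turn": [0,0,0]}]' --fingers 0

```text
t: 31.75
eef_pos: [556.8, -5.0, 281.3]
eef_rot: [[0.038, 0.828, 0.559], [0.999, -0.03, -0.024], [-0.003, 0.559, -0.829]]
contact_force: [-0.1, -0.3, 1.5]
finger_gap: 0.1
grip_force: 0.0
```

step_arm --moves '[{"linear": [-0.1,0,0.05],"turn": [0,0,0]},{"linear": [-0.2,0,0.1],"turn": [0,0,0]},{"linear": [-0.3,0,0.15],"turn": [0,0,0]},{"linear": [-0.4,0,0.2],"turn": [0,0,0]},{"linear": [-0.5,0,0.25],"turn": [0,0,0]},{"linear": [-0.6,0,0.3],"turn": [0,0,0]},{"linear": [-0.7,0,0.3],"turn": [0,0,0]},{"linear": [-0.8,0,0.3],"turn": [0,0,0]},{"linear": [-0.8,0,0.3],"turn": [0,0,0]},{"linear": [-0.8,0,0.3],"turn": [0,0,0]}]' --fingers 0

```text
t: 33.0
eef_pos: [438.6, -5.0, 325.9]
eef_rot: [[0.038, 0.828, 0.559], [0.999, -0.03, -0.024], [-0.003, 0.56, -0.829]]
contact_force: [0.3, 0.1, 0.6]
finger_gap: 0.2
grip_force: 0.0
```

Run:
```python
from h import *
st=robot.state(); print(st['eef_pos'],st['contact_force'],st['t'])
s=snap('scene','s8'); w=cloud(s); b=snap('top','t8'); wt=cloud(b)
for w in(w,wt):
    x,y,z=w[...,0],w[...,1],w[...,2]
    m=(x>510)&(x<640)&(y<80)&(y>-90)&(z>43)&(z<58)
    if m.sum()>20: print('heat',m.sum(),cv2.minAreaRect(np.c_[x[m],y[m]].astype(np.float32)))
cv2.imwrite('pics/f8.png',np.hstack([cv2.resize(s['img'][180:280,190:290],(400,400),interpolation=cv2.INTER_CUBIC),cv2.resize(b['img'][150:250,230:330],(400,400),interpolation=cv2.INTER_CUBIC)])[:,:,::-1])
```

```text
[438.58227059  -5.02159302 325.87493152] [0.27169622 0.11343507 0.55501671] 33.0
heat 191 ((576.5499267578125, 1.1152305603027344), (37.49040222167969, 70.74832153320312), 85.82833099365234)
heat 148 ((574.598876953125, 3.408079147338867), (68.61032104492188, 35.28398895263672), 0.28510725498199463)
```

View pics/f8.png

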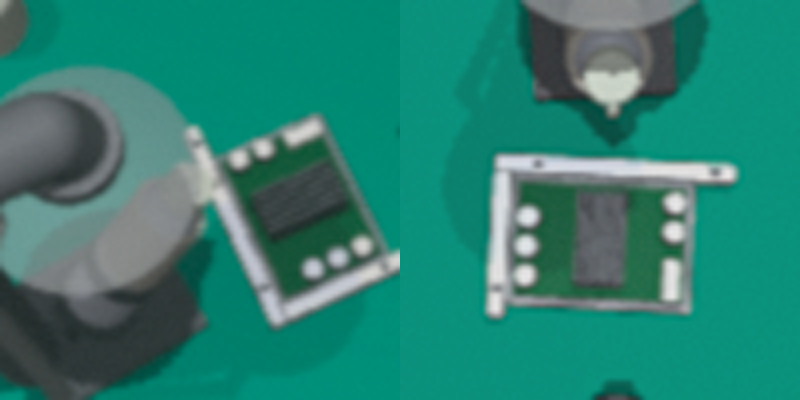

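The board sits in the corner, the cap is up again and the arm is clear. I'll do one last numeric check of squareness and gap from the wrist camera.

Run:
```python
from h import *
a=snap('wrist','w9')
for f in('w9','w6'):
    w=cloud(load(f)); x,y,z=w[...,0],w[...,1],w[...,2]
    psi=-.0405; c=np.array([628.,69.5]); X=np.cos(psi)*(x-c[0])+np.sin(psi)*(y-c[1]); Y=-np.sin(psi)*(x-c[0])+np.cos(psi)*(y-c[1])
    box=(X>-125)&(X<20)&(Y>-185)&(Y<20)
    wall=box&(z>17.5)&(z<24)&((X>-2)|(Y>-2)); car=box&(z>7)&(z<17)
    def edge(m,A,B,lo,hi,fn):
        pts=[]
        for t in np.arange(lo,hi,5):
            k=m&(abs(A-t)<2.5)
            if k.sum()>3: pts.append((t,fn(B[k])))
        return (len(pts),)+tuple(np.polyfit(*np.array(pts).T,1).round(4)) if len(pts)>4 else None
    print(f,box.sum(),'wallL',edge(wall&(X>-4),Y,X,-160,-5,np.min),'carL',edge(car,Y,X,-130,-5,np.max),
     'wallS',edge(wall&(Y>-4),X,Y,-105,-5,np.min),'carS',edge(car,X,Y,-95,-5,np.max),'carFarY',edge(car,X,Y,-95,-5,np.min),'carNearX',edge(car,Y,X,-130,-5,np.min))
```

```text
w9 16151 wallL (31, np.float64(0.0039), np.float64(0.3853)) carL (25, np.float64(0.0619), np.float64(-3.4691)) wallS (20, np.float64(-0.0054), np.float64(-1.3359)) carS (18, np.float64(-0.0083), np.float64(-2.4623)) carFarY (18, np.float64(-0.0007), np.float64(-141.1098)) carNearX (25, np.float64(0.002), np.float64(-99.648))
w6 53585 wallL (31, np.float64(0.0013), np.float64(0.418)) carL (25, np.float64(0.0041), np.float64(0.879)) wallS (16, np.float64(-0.0038), np.float64(-0.9547)) carS (17, np.float64(-0.0038), np.float64(-0.7875)) carFarY (17, np.float64(-0.4863), np.float64(-157.281)) carNearX (25, np.float64(-0.3432), np.float64(-65.1705))
```

```bash
python3 -c "
from cell import workorder
print(workorder.close_job())"
```

```text
the job is handed in; nothing more can be done
None
```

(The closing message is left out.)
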